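# Clean and pull the dust extractor's filter

### The job

Check the filter of the small bench dust extractor: with its filter flap still shut, push the red cleaning plunger fully down and let it spring back, then swing the filter flap over past upright so that it stays open by itself. Draw out the filter cassette, which has an orange pull rib on top, and carry it to the red bin; finish while holding it in the gripper, still and level, over the middle of the bin and clear above its rim, with the flap left open. Leave everything else on the bench where it is.

Things in the scene. Friction and masses are not known exactly. Their poses are not given: they have to be found in the camera images.
- extractor: Grey/black bench dust extractor with blue corners, 200 (x) x 300 (y) x 155 mm high, fixed. Origin on the bench, 72 mm behind its front face, midway across; x runs front to back (away from the robot at yaw 0), y to its left. Filter well at x -58..45, y -14..134 mm, floor z 71, mouth in the deck at z 155 mm. A capped hose port stands 22 mm out of the front at y -85, z 30 mm.
- plunger (a joint): Travel of the red filter-cleaning plunger, m: 0 up, 0.014 fully down. Sprung: starts to move at about 3 N and needs about 9 N at the bottom; comes back up when let go.
- plunger_top (a point): Centre of the top of the red mushroom head of the plunger (36 mm across), 191 mm above the bench when up; it moves straight down. Lies at x 0, y -85 mm in the extractor's frame.
- flap (a joint): Angle of the filter flap, rad: 0 shut, grows as its front edge is lifted, stop at 1.92. Free hinge: it falls shut from short of upright (1.57) and rests against its stop by its own weight beyond that. Weight 0.22 kg.
- flap_hinge (a point): Middle of the flap's hinge line, at x 55, y 60, z 157 mm in the extractor's frame; the line runs along the extractor's y axis at the back of the well. The flap is a black panel with a blue inlay, 164 mm wide, 9 mm thick, reaching 127 mm forward from the hinge.
- flap_bar (a point): Middle of the flap's yellow grab bar: a round bar 12 mm thick along y, 82 mm free between its two arms, 165 mm from the hinge line and, shut, 4 mm above it: 161 mm above the bench, 38 mm in front of the case (32 mm gap from bar to case and flap edge). Its axes turn with the flap. The bar can turn between gripping fingers.
- filter_centre (a point): Middle of the filter cassette (170 to 340 g), loose in the well under the flap: grey frame with paper pleats, 95 (x) x 140 (y) x 45 mm high, and on top an orange pull rib 60 long (x), 14 thick (y), 32 mm high. Its underside is 38.5 below this point, the frame's top 6.5 above, the rib's top 38.5 mm above. 4 mm play all round; seated, the rib's top is 7 mm below the deck.
- filter: The same filter cassette, same origin and axes as filter_centre.
- red_bin: Red open stacking bin, 200 (x) x 170 (y) mm, 80 mm high (front wall 50 mm), 4 mm walls, 0.7 kg, standing loose on one side of the extractor, with a few white offcuts lying in it. Origin at the centre of its underside, front facing -x.
- grey_bin: Grey bin of the same size with orange beak pieces, on the other side; to be left alone. Origin at the centre of its underside.
- bottle: Clear water bottle with a blue cap, 64 mm across, 200 mm high; to be left alone. Origin under its middle.
- rivet_jar: Glass jar with a yellow lid, 70 mm across, 75 mm high; to be left alone. Origin under its middle.

How it is judged:
By the outcome, as a careful person would: the job done as asked, in the order asked, and still so for the second after the job is handed in, while the arm keeps its last pose, push and grip.
It also fails if it takes over 72 s, if anything falls off the work surface, if the arm or the gripper's body presses on something with over 40 N, if the wrist force passes 120 N, or if a joint passes its speed limit or range.

### The arm

A 6-joint arm with a two-finger parallel gripper is mounted at the origin on the work surface. World frame = base frame: x ahead of the robot, y to its left, z up, the work surface at z = 0. Lengths are in mm, angles in rad, forces in N, time in s.
With the tool pointing down it reaches from about 350 to 875 mm from the base axis. Payload 15.5 kg.
Tool frame: the origin (TCP) lies at the very end of the fingers, on their centre line; the grasp point (between the pads) lies 19 mm behind it; x points along the fingers, z is the direction in which the jaws open and shut, and the axes are right-handed (so a half turn about x gives the same grasp; the last joint's range is limited). The gripper opens to 85 mm and grips with 20 to 120 N. Pads are 22 mm wide; open, the fingers measure 114 mm over their backs; the gripper's body (76 mm by 85 mm) begins 54 mm behind the grasp point. The pads swing forward as they close: fully open they stand 13 mm farther back than shut.
Start: joints at [1.067, 0.494, 1.345, -0, 1.302, -0.096], TCP at [247.865, 573.75, 231.277] pointing down, gripper open.
Joint ranges: [-2.91, 2.91], [-0.82, 2.16], [0.22, 2.67], [-1.22, 4.37], [0.12, 2.79], [-3.08, 3.08]. Speed limits (rad/s): [1.89, 1.89, 2.57, 3.01, 3.01, 3.01].

### API

Orientations are given as a unit quaternion [w, x, y, z].
In Python, from bench import robot, cams gives the robot as it stands.
- The arm moves only by the tool step_arm, never from a script. Its argument "steps" is a list of rows, each an object with "grip": the finger opening in cm, from 0 to 8.54; "delta_pos": the shift along the tool's x, y, z in cm, a list of three; "twist": the turn about the tool's x in rad. A call has 1 to 12 rows; each row shifts and turns the commanded pose from where the row before left it, along the tool's axes as they then stand; what a row does not reach is not made up. A row lasts 1/8 s, in which the tool goes at most 62.5 mm and 10.7 degrees, less where a joint would pass 70% of its speed; a pose out of reach is approached as far as the arm can. A call is refused whole if a number of a shift passes 6.25 or a number of a turn 0.188, either way. A call with a gripper value outside its range is refused whole. The fingers move at their own pace and stop on an object; "grip_force" is the grip in N (left out, the last holds). Time passes only in rows, so rows that do not move let the fingers close. It gives the time, the measured TCP pose, the force and the opening at its end, in the units of the state.
- robot.get_obs(): the state, without advancing time (a new reading comes with each control period).
- cams.snapshot(name): name is "scene" or "top"; returns the picture (480x640x3 uint8, blue, green, red); there is no depth.
- cams.camera_params(name): a dict with "vertical_fov" (degrees; the focal length in pixels is half the picture's height over the tangent of half this angle, whatever the lens; pixels are square), "cx", "cy" (the principal point, pixels), "D" ([k1, k2, p1, p2, k3] as OpenCV has them; the pictures are not rectified), "rvec" (rotation vector, rad) and "tvec" (3), from world to camera coordinates, as OpenCV has them. Camera axes: x right, y down, z forward; pixel columns grow to the right and rows downward; lengths in mm; the calibration is good to about 2 mm. A picture is of the moment at which its call begins. camera_params takes no time and is no camera call.
- robot.sign_off(): hands the job in, once; it reports no verdict.
The state is a dict: "t": time; "joints": joint angles; "dq": joint speeds; "tau": joint torques, N m; "ee_pos": TCP position; "eef_rot": TCP orientation; "wrist_force": force on the tool from outside, world axes, zero at the start; "ft_torque": the same for the moment, N m; "finger_gap": opening from 0.0 (shut) to 1.0 (fully open).
Only numpy, scipy, OpenCV 4.12 (cv2) and the standard library are available. Lean on these libraries where they do the work, as an engineer would, in place of code of your own. Each camera call takes 0.05 s, during which the arm holds its last target.

## Working session

There is one attempt and no reset: what is moved stays moved. The work goes in short steps, Python scripts to look and compute and a tool call to move; the robot and the scene stay as the last step left them, time stands still between calls to the robot, and variables do not carry over. Pictures are saved under pics/ and viewed, and the job is handed in when it is done.

Besides the shell and the picture viewer there is one more tool, called in YAML: its name, and indented under it one key for each argument. step_arm: Moves the arm, as the interface text tells. Its arguments: {"type":"object","properties":{"steps":{"type":"array","items":{"type":"object","properties":{"grip":{"type":"number"},"delta_pos":{"type":"array","items":{"type":"number"}},"twist":{"type":"number"}}}},"grip_force":{"type":"number"}},"required":["steps"]}

```bash
ls; mkdir -p pics; python3 - <<'E'
from bench import robot,cams
import cv2
o=robot.get_obs()
for k in o: print(k,o[k])
for n in("scene","top"):
    cv2.imwrite(f"pics/{n}0.png",cams.snapshot(n)); print(n,cams.camera_params(n))
E
```

```text
pics
t 0.0
joints [ 1.06748226e+00  4.94187435e-01  1.34615044e+00  1.03158470e-07
  1.30247456e+00 -9.54921992e-02]
dq [ 0.00071737 -0.00054571 -0.00152434  0.00070368 -0.00033294 -0.00097393]
tau [-3.00667882e-03 -8.82167459e+01 -3.83862770e+01 -2.99296153e-04
  1.02926645e-02 -9.77453988e-05]
ee_pos [247.69884314 573.42637142 230.69105947]
eef_rot [ 0.59051    -0.38859199  0.59127267  0.38818918]
wrist_force [-0.33106072  0.40100754  0.68260967]
ft_torque [-8.83310230e-05  1.35789843e-02 -9.00910353e-03]
finger_gap 1.0021592021909485
scene {'vertical_fov': 54.66398324116711, 'cx': 319.78918069451925, 'cy': 227.4104977310383, 'D': array([-0.11641252,  0.        ,  0.        ,  0.        ,  0.        ]), 'rvec': array([ 2.32314785,  1.2910088 , -0.37368895]), 'tvec': array([-317.804962  , -384.29192584, 1371.68175561])}
top {'vertical_fov': 57.45713411569185, 'cx': 310.5946317696193, 'cy': 242.92185984626815, 'D': array([-0.02732648,  0.        ,  0.        ,  0.        ,  0.        ]), 'rvec': array([ 2.15437994, -2.12993012,  0.16570255]), 'tvec': array([ -18.46394094,  606.20999466, 1185.98562407])}
```

View pics/scene0.png

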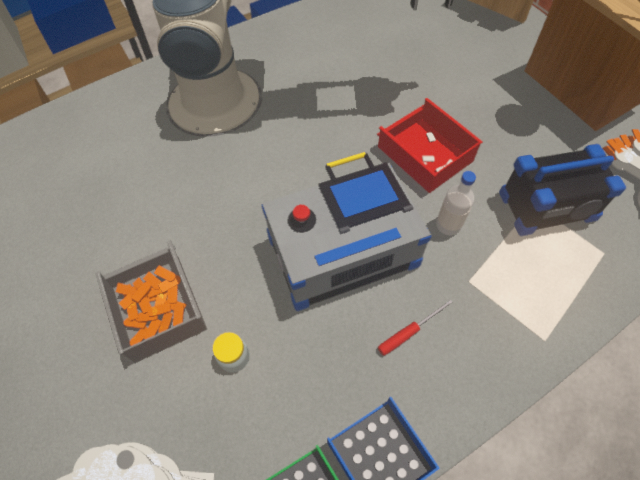

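View pics/top0.png

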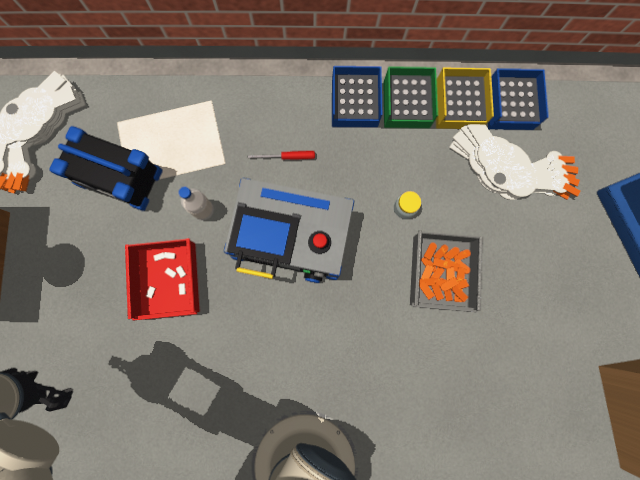

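```bash
python3 - <<'E'
import cv2
a=cv2.imread("pics/top0.png")
cv2.imwrite("pics/top0c.png",cv2.resize(a[165:290,210:370],None,fx=4.8,fy=4.8,interpolation=cv2.INTER_CUBIC))
cv2.imwrite("pics/top0b.png",cv2.resize(a[170:330,110:230],None,fx=3.7,fy=3.7,interpolation=cv2.INTER_CUBIC))
a=cv2.imread("pics/scene0.png")
cv2.imwrite("pics/scene0c.png",cv2.resize(a[140:310,250:450],None,fx=3.5,fy=3.5,interpolation=cv2.INTER_CUBIC))
E
```

```text
(no output)
```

View pics/top0c.png

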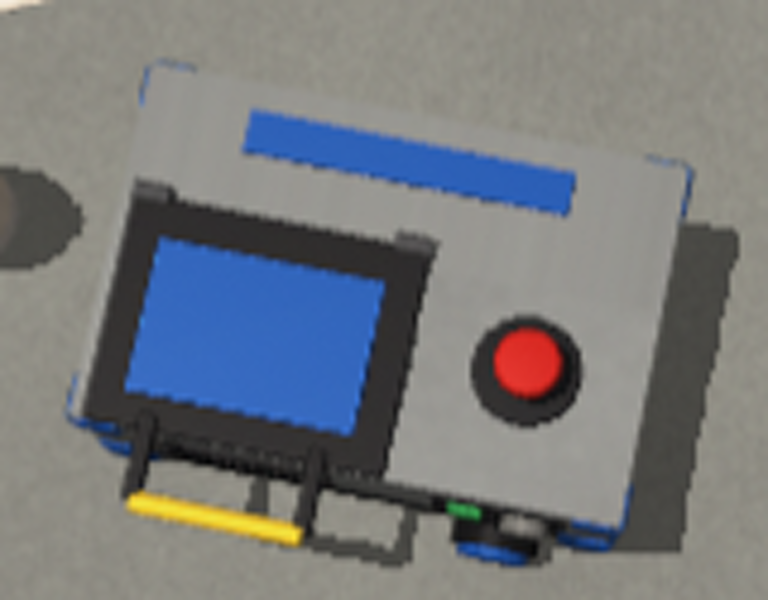

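View pics/top0b.png

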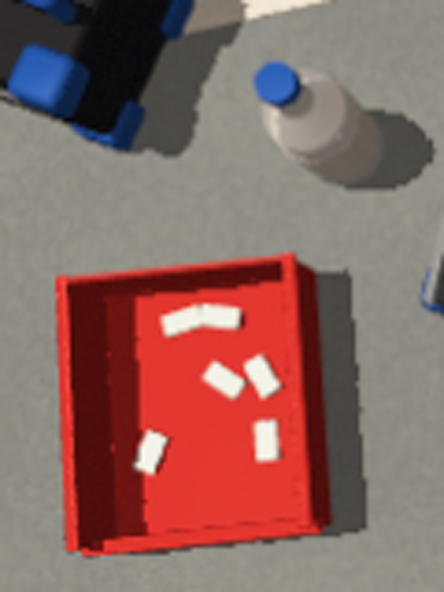

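View pics/scene0c.png

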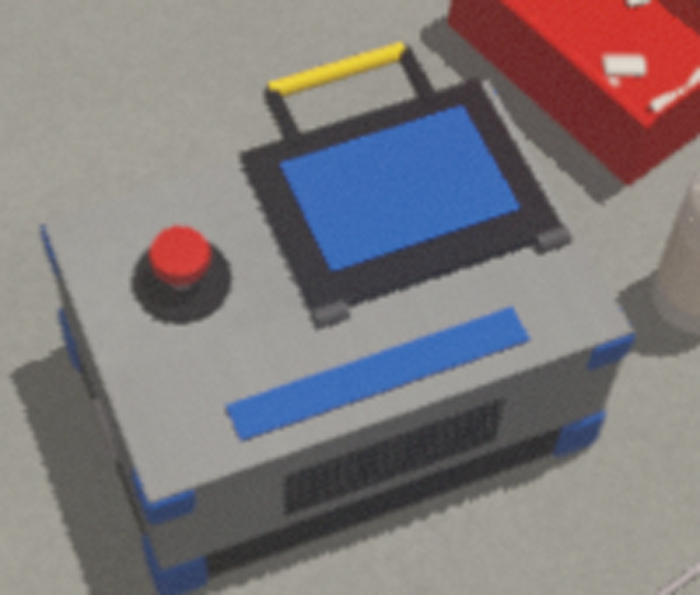

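```bash
cat > h.py <<'E'
import numpy as np, cv2
from scipy.optimize import least_squares
from scipy.spatial.transform import Rotation as R
from bench import robot,cams
def proj(n,P):
    p=cams.camera_params(n); f=240/np.tan(np.radians(p['vertical_fov']/2))
    K=np.array([[f,0,p['cx']],[0,f,p['cy']],[0,0,1]])
    return cv2.projectPoints(np.float64(P).reshape(-1,3),p['rvec'],p['tvec'],K,p['D'])[0][:,0]
def T(q,P):
    c,s=np.cos(q[2]),np.sin(q[2]); P=np.float64(P).reshape(-1,3)
    return np.c_[q[0]+c*P[:,0]-s*P[:,1], q[1]+s*P[:,0]+c*P[:,1], P[:,2]]
def crop(uv,sc,org): return (np.float64(uv)+.5)/sc-.5+np.float64(org)
def fit(obs,q0):
    f=lambda q: np.concatenate([((proj(n,T(q,P))-uv)).ravel() for n,P,uv in obs])
    r=least_squares(f,q0,loss='soft_l1'); return r
E
python3 - <<'E'
from h import *
t=lambda uv:crop(uv,4.8,(210,165)); s=lambda uv:crop(uv,3.5,(250,140)); b=lambda uv:crop(uv,3.7,(110,170))
pl=[0,-85,190]; bar=[-110,60,163]
ob=[("top",pl,t([528,362])),("scene",pl,s([181,253])),
("top",bar,t([214,515])),("scene",bar,s([338,67])),
("top",[[128,150,155],[128,-150,155],[-72,-150,155],[-72,150,155]],t([[145,62],[693,166],[618,535],[72,415]])),
("scene",[[128,150,155],[128,-150,155],[-72,-150,155]],s([[634,338],[148,505],[42,225]])),
("top",[[-72,-22,161],[-72,142,161]],t([[384,478],[82,417]])),
("scene",[[-72,-22,161],[-72,142,161]],s([[242,154],[484,80]]))]
r=fit(ob,[600,0,0]); print(r.x, r.fun.reshape(-1,2).round(1).tolist())
q=r.x
for nm,P in dict(pl=[0,-85,191],bar=[-110,60,161],hinge=[55,60,157],well=[-6.5,60,109.5]).items(): print(nm,T(q,P).round(1))
ob=[("top",[[100,85,80],[100,-85,80],[-100,-85,80]],b([[57,278],[296,254],[329,525]]))]
r2=fit(ob,[450,300,0]); print(r2.x,r2.fun.reshape(-1,2).round(1).tolist())
for n in("top","scene"): print(proj(n,T(r2.x,[[100,85,80],[100,-85,80],[-100,-85,80],[-100,85,80],[0,0,0],[-100,85,50],[-100,-85,50]])).round(0).tolist())
E
```

```text
[ 6.09932874e+02  4.95357551e+01 -1.91520810e-01] [[0.0, -0.8], [-0.6, -0.9], [0.2, -0.2], [-0.2, 0.5], [1.6, -1.0], [-0.5, -0.3], [0.5, -2.1], [-0.8, -0.7], [-0.2, -1.8], [0.1, -0.8], [0.2, -1.2], [-0.2, -0.6], [-0.3, -0.8], [-1.0, -0.3], [-1.6, -0.6]]
pl [[593.8 -33.9 191. ]]
bar [[513.4 129.4 161. ]]
hinge [[675.3  98.  157. ]]
well [[615.  109.7 109.5]]
[4.99405095e+02 3.89945858e+02 1.51957006e-01] [[3.1, 1.8], [-0.1, -0.3], [-1.6, -0.6]]
[[128.0, 247.0], [190.0, 238.0], [197.0, 311.0], [134.0, 320.0], [171.0, 280.0], [138.0, 320.0], [200.0, 311.0]]
[[477.0, 141.0], [433.0, 175.0], [376.0, 128.0], [420.0, 98.0], [421.0, 154.0], [419.0, 106.0], [375.0, 136.0]]
```

```bash
python3 - <<'E'
import cv2
a=cv2.imread("pics/scene0.png")
cv2.imwrite("pics/scene0b.png",cv2.resize(a[90:240,360:500],None,fx=4,fy=4,interpolation=cv2.INTER_CUBIC))
from h import *
q=robot.get_obs()['eef_rot']; print(R.from_quat(q,scalar_first=True).as_matrix().round(3))
E
```

```text
[[-0.001 -0.918  0.397]
 [-0.001  0.397  0.918]
 [-1.     0.    -0.001]]
```

View pics/scene0b.png

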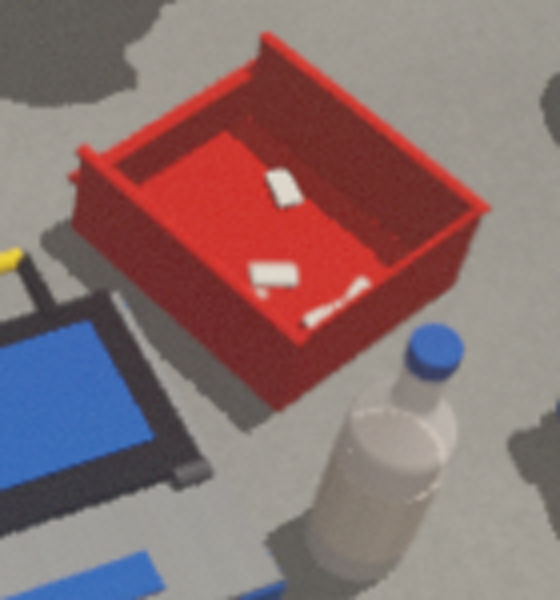

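```bash
python3 - <<'E'
from h import *
s=lambda uv:crop(uv,4,(360,90)); b=lambda uv:crop(uv,3.7,(110,170))
C=[[100,85,80],[100,-85,80],[-100,-85,80],[-100,85,80]]
ob=[("top",C[:3],b([[57,278],[296,254],[329,525]])),("scene",C,s([[490,208],[303,340],[82,148],[265,34]]))]
r=fit(ob,[450,380,0]); print(r.x,r.fun.reshape(-1,2).round(1).tolist())
ob=[("top",[0,0,200],b([277,82])),("scene",[0,0,200],s([436,345]))]
f=lambda q:np.concatenate([(proj(n,[q[0],q[1],200])-uv).ravel() for n,_,uv in ob]); r=least_squares(f,[600,300]); print(r.x,r.fun)
E
```

```text
[5.03074507e+02 3.98845075e+02 1.17779883e-01] [[1.2, -0.8], [-1.9, -0.8], [-6.0, -0.8], [-1.2, -0.2], [-0.2, -0.2], [-0.5, -0.2], [-0.4, -0.3]]
[710.45380314 306.90784605] [-0.10593344 -0.60174262 -0.34070631 -0.38183306]
```

step_arm:
  steps:
    - {"grip":0,"delta_pos":[-0.5,0,0],"twist":0.169}
    - {"grip":0,"delta_pos":[-0.5,0,0],"twist":0.169}
    - {"grip":0,"delta_pos":[-0.5,0,0],"twist":0.169}
    - {"grip":0,"delta_pos":[-0.5,0,0],"twist":0.169}
    - {"grip":0,"delta_pos":[-0.5,0,0],"twist":0.169}
    - {"grip":0,"delta_pos":[-0.5,0,0],"twist":0.169}
    - {"grip":0,"delta_pos":[0,0,0],"twist":0.169}
    - {"grip":0,"delta_pos":[0,0,0],"twist":0.171}
  grip_force: 30

```text
t: 1.1
ee_pos: [247.7, 573.6, 261.0]
eef_rot: [0.704, 0.069, 0.704, -0.07]
wrist_force: [-0.4, -0.3, -0.0]
finger_gap: -0.002
```

```bash
cat >> h.py <<'E'
Q=np.array([609.93,49.54,-0.1915])
def st():
    o=robot.get_obs(); M=R.from_quat(o['eef_rot'],scalar_first=True).as_matrix()
    return o,np.array(o['ee_pos']),M
def need(target):
    o,p,M=st(); d=M.T@(np.array(target)-p)/10
    print('t',round(o['t'],2),'pos',p.round(1),'head',np.arctan2(M[1,2],M[0,2]).round(4),'F',np.round(o['wrist_force'],1),'gap',round(o['finger_gap'],3)); print('delta cm',d.round(2),'norm',np.linalg.norm(d).round(2)); return d
E
python3 - <<'E'
from h import *
need([593.8,-33.9,215])
E
```

```text
t 1.1 pos [247.7 573.6 261. ] head -0.1966 F [-0.4 -0.3 -0. ] gap -0.002
delta cm [  4.62 -52.82  45.81] norm 70.06
```

step_arm:
  steps:
    - {"grip":0,"delta_pos":[0,-4.4,3.8],"twist":-0.005}
    - {"grip":0,"delta_pos":[0,-4.4,3.8],"twist":0}
    - {"grip":0,"delta_pos":[0,-4.4,3.8],"twist":0}
    - {"grip":0,"delta_pos":[0,-4.4,3.8],"twist":0}
    - {"grip":0,"delta_pos":[0,-4.4,3.8],"twist":0}
    - {"grip":0,"delta_pos":[0,-4.4,3.8],"twist":0}
    - {"grip":0,"delta_pos":[0,-4.4,3.8],"twist":0}
    - {"grip":0,"delta_pos":[0,-4.4,3.8],"twist":0}
    - {"grip":0,"delta_pos":[0,-4.4,3.8],"twist":0}
    - {"grip":0,"delta_pos":[0,-4.4,3.8],"twist":0}
    - {"grip":0,"delta_pos":[0,-4.4,3.8],"twist":0}
    - {"grip":0,"delta_pos":[0,-4.4,3.8],"twist":0}

```text
t: 2.6
ee_pos: [598.7, -31.5, 261.1]
eef_rot: [0.704, 0.066, 0.704, -0.066]
wrist_force: [1.7, 1.0, 0.7]
finger_gap: 0.0
```

```bash
python3 - <<'E'
from h import *
need([593.8,-33.9,200])
E
```

```text
t 2.6 pos [598.7 -31.5 261.1] head -0.1862 F [1.7 1.  0.7] gap 0.0
delta cm [ 6.11 -0.33 -0.43] norm 6.13
```

step_arm:
  steps:
    - {"grip":0,"delta_pos":[3,-0.33,-0.4],"twist":0.003}
    - {"grip":0,"delta_pos":[3,0,0],"twist":0}
    - {"grip":0,"delta_pos":[0.6,0,0],"twist":0}
    - {"grip":0,"delta_pos":[0,0,0],"twist":0}
    - {"grip":0,"delta_pos":[0,0,0],"twist":0}

```text
t: 3.22
ee_pos: [594.2, -32.0, 196.5]
eef_rot: [0.705, 0.067, 0.703, -0.067]
wrist_force: [-0.8, 0.0, 0.6]
finger_gap: -0.001
```

```bash
python3 - <<'E'
from h import *
need([593.8,-33.9,177])
for n in("top","scene"):
    a=cams.snapshot(n); u,v=proj(n,[593.8,-33.9,191])[0].astype(int)
    cv2.imwrite(f"pics/{n}1.png",cv2.resize(a[v-60:v+60,u-70:u+70],None,fx=4,fy=4,interpolation=cv2.INTER_CUBIC))
E
```

```text
t 3.23 pos [594.2 -32.  196.5] head -0.1887 F [-0.8  0.   0.6] gap -0.001
delta cm [ 1.95 -0.19 -0.01] norm 1.96
```

View pics/scene1.png

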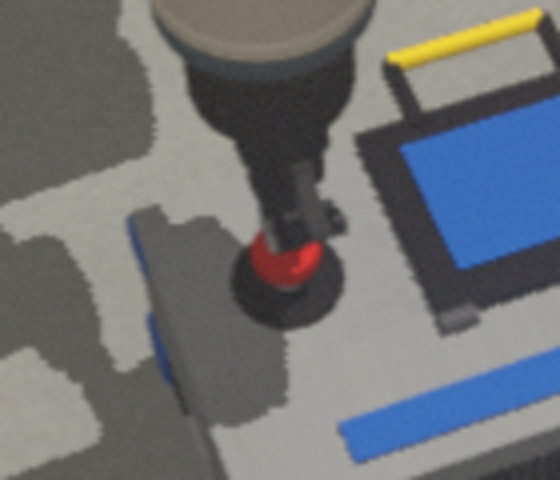

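View pics/top1.png

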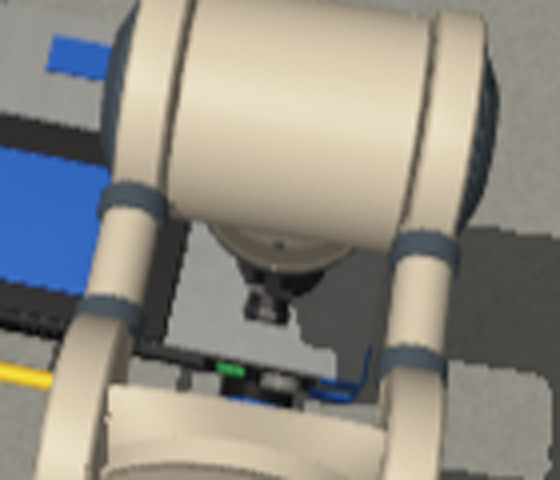

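The fingertips are right over the red head (scene crop about (290,245)). Pressing gradually.

step_arm:
  steps:
    - {"grip":0,"delta_pos":[0.5,-0.1,0],"twist":0}
    - {"grip":0,"delta_pos":[0.4,0,0],"twist":0}
    - {"grip":0,"delta_pos":[0.4,0,0],"twist":0}
    - {"grip":0,"delta_pos":[0.4,0,0],"twist":0}
    - {"grip":0,"delta_pos":[0,0,0],"twist":0}
    - {"grip":0,"delta_pos":[0,0,0],"twist":0}

```text
t: 4.08
ee_pos: [593.8, -33.1, 178.5]
eef_rot: [0.704, 0.067, 0.704, -0.067]
wrist_force: [-0.1, 1.4, 8.4]
finger_gap: 0.002
```

step_arm:
  steps:
    - {"grip":0,"delta_pos":[0.15,0,0],"twist":0}
    - {"grip":0,"delta_pos":[0,0,0],"twist":0}
    - {"grip":0,"delta_pos":[0,0,0],"twist":0}

```text
t: 4.45
ee_pos: [593.8, -33.2, 177.1]
eef_rot: [0.704, 0.067, 0.704, -0.067]
wrist_force: [0.4, 0.7, 8.1]
finger_gap: -0.001
```

step_arm:
  steps:
    - {"grip":0,"delta_pos":[0.1,0,0],"twist":0}
    - {"grip":0,"delta_pos":[0,0,0],"twist":0}
    - {"grip":0,"delta_pos":[0,0,0],"twist":0}

```text
t: 4.82
ee_pos: [593.9, -33.2, 176.9]
eef_rot: [0.705, 0.067, 0.703, -0.067]
wrist_force: [-3.9, 0.3, 20.5]
finger_gap: -0.0
```

step_arm:
  steps:
    - {"grip":0,"delta_pos":[-0.8,0,0],"twist":0}
    - {"grip":0,"delta_pos":[-1.5,0,0],"twist":0}
    - {"grip":0,"delta_pos":[-3,0,0],"twist":0}
    - {"grip":3.2,"delta_pos":[-1,0,0],"twist":0}

```text
t: 5.32
ee_pos: [593.8, -33.2, 240.4]
eef_rot: [0.705, 0.067, 0.703, -0.067]
wrist_force: [0.5, -0.8, 0.0]
finger_gap: 0.2
```

```bash
python3 - <<'E'
from h import *
need([513.4,129.4,225])
a=cams.snapshot("scene"); cv2.imwrite("pics/s2.png",cv2.resize(a[140:300,220:440],None,fx=3.5,fy=3.5,interpolation=cv2.INTER_CUBIC))
E
```

```text
t 5.33 pos [593.8 -33.2 240.4] head -0.1889 F [ 0.5 -0.8  0. ] gap 0.2
delta cm [  1.52  14.46 -10.95] norm 18.2
```

View pics/s2.png

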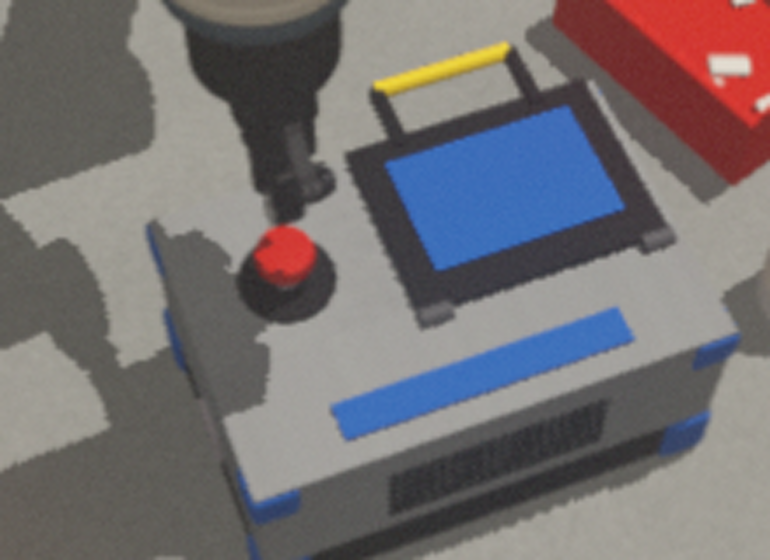

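Plunger is back up (red head near (285,250) in the crop), flap still shut. Next, over the bar.

step_arm:
  steps:
    - {"grip":3.2,"delta_pos":[0.4,3.6,-2.75],"twist":0.003}
    - {"grip":3.2,"delta_pos":[0.4,3.6,-2.75],"twist":0}
    - {"grip":3.2,"delta_pos":[0.4,3.6,-2.75],"twist":0}
    - {"grip":3.2,"delta_pos":[0.3,3.6,-2.7],"twist":0}
    - {"grip":3.2,"delta_pos":[2,0,0],"twist":0}
    - {"grip":3.2,"delta_pos":[0,0,0],"twist":0}
    - {"grip":3.2,"delta_pos":[0,0,0],"twist":0}

```text
t: 6.25
ee_pos: [513.4, 128.7, 203.9]
eef_rot: [0.704, 0.068, 0.704, -0.068]
wrist_force: [-0.1, 0.7, -1.4]
finger_gap: 0.378
```

```bash
python3 - <<'E'
from h import *
need([513.4,129.4,146])
for n in("scene","top"):
    a=cams.snapshot(n); u,v=proj(n,[513.4,129.4,161])[0].astype(int)
    cv2.imwrite(f"pics/{n}3.png",cv2.resize(a[v-60:v+60,u-70:u+70],None,fx=4,fy=4,interpolation=cv2.INTER_CUBIC))
E
```

```text
t 6.25 pos [513.4 128.7 203.9] head -0.1925 F [-0.1  0.7 -1.4] gap 0.378
delta cm [ 5.79  0.07 -0.01] norm 5.79
```

View pics/scene3.png

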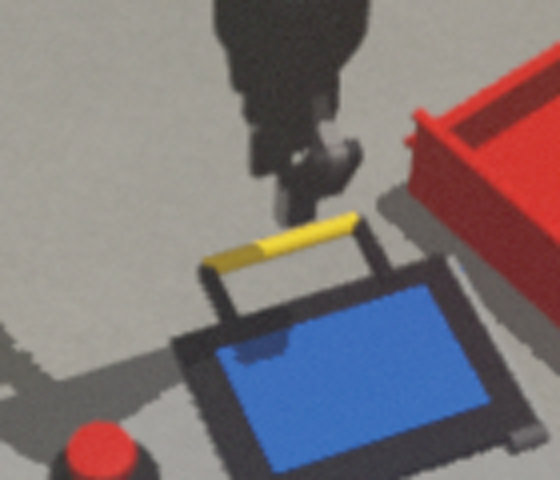

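View pics/top3.png

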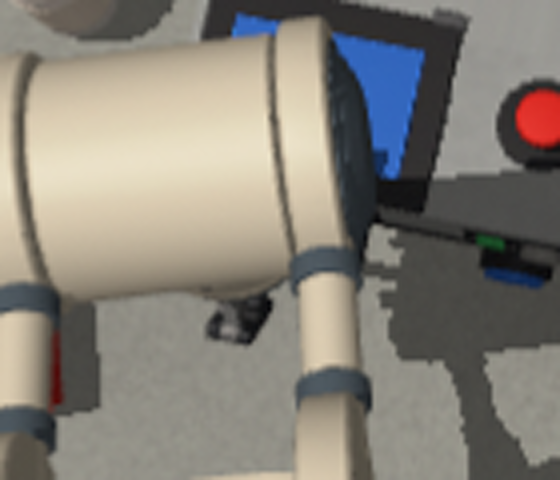

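Fingers straddle the bar line around its middle (scene crop about (300,225)). Descending in two stages and watching the force.

step_arm:
  steps:
    - {"grip":3.2,"delta_pos":[2,0,0],"twist":0}
    - {"grip":3.2,"delta_pos":[1,0,0],"twist":0}
    - {"grip":3.2,"delta_pos":[0.8,0,0],"twist":0}
    - {"grip":3.2,"delta_pos":[0.5,0,0],"twist":0}
    - {"grip":3.2,"delta_pos":[0,0,0],"twist":0}

```text
t: 6.98
ee_pos: [513.2, 129.1, 160.7]
eef_rot: [0.704, 0.068, 0.704, -0.068]
wrist_force: [0.6, 0.3, 0.0]
finger_gap: 0.377
```

step_arm:
  steps:
    - {"grip":3.2,"delta_pos":[0.7,0,0],"twist":0}
    - {"grip":3.2,"delta_pos":[0.7,0,0],"twist":0}
    - {"grip":3.2,"delta_pos":[0,0,0],"twist":0}

```text
t: 7.35
ee_pos: [512.9, 129.0, 146.2]
eef_rot: [0.703, 0.068, 0.704, -0.068]
wrist_force: [-0.1, -0.6, 0.4]
finger_gap: 0.376
```

step_arm:
  steps:
    - {"grip":0.8,"delta_pos":[0,0,0],"twist":0}
    - {"grip":0.8,"delta_pos":[0,0,0],"twist":0}
    - {"grip":0.8,"delta_pos":[0,0,0],"twist":0}
    - {"grip":0.8,"delta_pos":[0,0,0],"twist":0}
    - {"grip":0.8,"delta_pos":[0,0,0],"twist":0}
  grip_force: 25

```text
t: 7.98
ee_pos: [512.6, 129.2, 146.9]
eef_rot: [0.703, 0.068, 0.704, -0.068]
wrist_force: [-4.7, 1.9, 2.9]
finger_gap: 0.128
```

```bash
python3 - <<'E'
from h import *
need([513.4,129.4,146])
for n in("scene",):
    a=cams.snapshot(n); u,v=proj(n,[513.4,129.4,161])[0].astype(int)
    cv2.imwrite(f"pics/{n}4.png",cv2.resize(a[v-60:v+60,u-70:u+70],None,fx=4,fy=4,interpolation=cv2.INTER_CUBIC))
E
```

```text
t 7.97 pos [512.6 129.2 146.9] head -0.192 F [-4.7  1.9  2.9] gap 0.128
delta cm [0.09 0.03 0.07] norm 0.12
```

View pics/scene4.png

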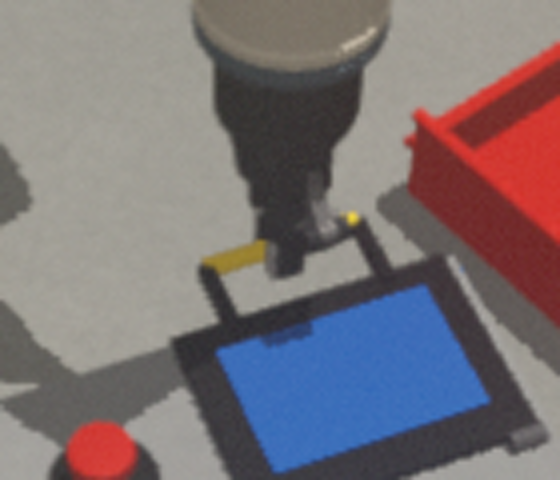

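```bash
python3 -c "
import numpy as np
t=np.arange(0,25)*1.88/24
x=16.5*(1-np.cos(t))+.4*np.sin(t);z=16.5*np.sin(t)+.4*np.cos(t)-.4
print(np.c_[-np.diff(z),np.diff(x)].round(2).tolist())"
```

```text
[[-1.29, 0.08], [-1.28, 0.18], [-1.26, 0.28], [-1.24, 0.38], [-1.2, 0.48], [-1.16, 0.57], [-1.11, 0.66], [-1.06, 0.74], [-1.0, 0.82], [-0.93, 0.9], [-0.86, 0.97], [-0.78, 1.03], [-0.69, 1.09], [-0.61, 1.14], [-0.52, 1.19], [-0.42, 1.22], [-0.32, 1.25], [-0.23, 1.27], [-0.13, 1.29], [-0.02, 1.29], [0.08, 1.29], [0.18, 1.28], [0.28, 1.26], [0.37, 1.24]]
```

step_arm:
  steps:
    - {"grip":0.8,"delta_pos":[-1.29,0,0.08],"twist":0}
    - {"grip":0.8,"delta_pos":[-1.28,0,0.18],"twist":0}
    - {"grip":0.8,"delta_pos":[-1.26,0,0.28],"twist":0}
    - {"grip":0.8,"delta_pos":[-1.24,0,0.38],"twist":0}
    - {"grip":0.8,"delta_pos":[-1.2,0,0.48],"twist":0}
    - {"grip":0.8,"delta_pos":[-1.16,0,0.57],"twist":0}

```text
t: 8.78
ee_pos: [531.2, 125.6, 222.2]
eef_rot: [0.703, 0.068, 0.705, -0.068]
wrist_force: [-10.6, 4.0, 2.5]
finger_gap: 0.126
```

```bash
python3 - <<'E'
from h import *
def tgt(th,off):
    return T(Q,[55-165*np.cos(th)+4*np.sin(th),60,157+165*np.sin(th)+4*np.cos(th)-off])[0]
need(tgt(.47,14.5))
a=cams.snapshot("scene"); cv2.imwrite("pics/s5.png",cv2.resize(a[120:280,280:480],None,fx=3.5,fy=3.5,interpolation=cv2.INTER_CUBIC))
E
```

```text
t 8.78 pos [531.2 125.6 222.2] head -0.1918 F [-10.6   4.    2.5] gap 0.126
delta cm [0.14 0.03 0.15] norm 0.21
```

View pics/s5.png

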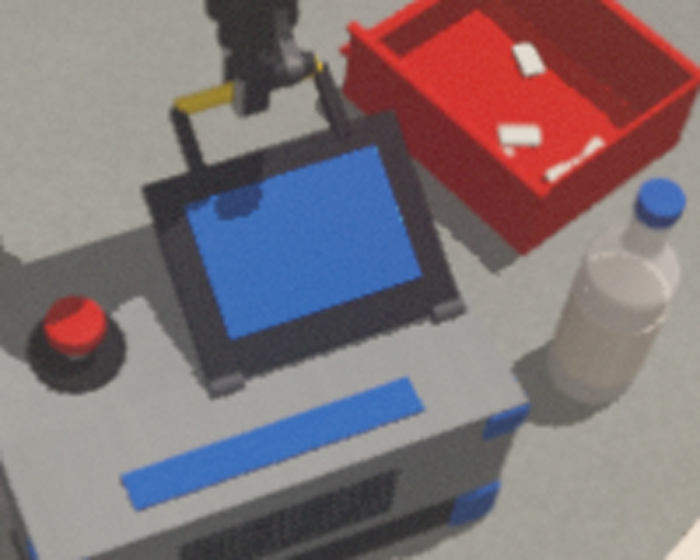

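step_arm:
  steps:
    - {"grip":0.8,"delta_pos":[-1.11,0,0.56],"twist":0}
    - {"grip":0.8,"delta_pos":[-1.06,0,0.72],"twist":0}
    - {"grip":0.8,"delta_pos":[-1.0,0,0.82],"twist":0}
    - {"grip":0.8,"delta_pos":[-0.93,0,0.9],"twist":0}
    - {"grip":0.8,"delta_pos":[-0.86,0,0.97],"twist":0}
    - {"grip":0.8,"delta_pos":[-0.78,0,1.03],"twist":0}

```text
t: 9.57
ee_pos: [581.0, 116.0, 280.7]
eef_rot: [0.704, 0.068, 0.704, -0.067]
wrist_force: [-8.0, 2.0, 7.4]
finger_gap: 0.126
```

step_arm:
  steps:
    - {"grip":0.8,"delta_pos":[-0.69,0,1.09],"twist":0}
    - {"grip":0.8,"delta_pos":[-0.61,0,1.14],"twist":0}
    - {"grip":0.8,"delta_pos":[-0.52,0,1.19],"twist":0}
    - {"grip":0.8,"delta_pos":[-0.42,0,1.22],"twist":0}
    - {"grip":0.8,"delta_pos":[-0.32,0,1.25],"twist":0}
    - {"grip":0.8,"delta_pos":[-0.23,0,1.27],"twist":0}

```text
t: 10.32
ee_pos: [652.8, 102.1, 306.9]
eef_rot: [0.704, 0.068, 0.704, -0.068]
wrist_force: [0.6, 3.3, -3.8]
finger_gap: 0.123
```

```bash
python3 - <<'E'
from h import *
need([0,0,0])
o,p,M=st(); c,s=np.cos(Q[2]),np.sin(Q[2]); d=p-np.array([*Q[:2],0]); print(c*d[0]+s*d[1],-s*d[0]+c*d[1])
E
```

```text
t 10.32 pos [652.8 102.1 306.9] head -0.1918 F [ 0.6  3.3 -3.8] gap 0.123
delta cm [ 30.65 -22.48 -62.15] norm 72.85
32.09272875657686 59.802924550025324
```

step_arm:
  steps:
    - {"grip":0.8,"delta_pos":[-0.13,0,1.29],"twist":0}
    - {"grip":0.8,"delta_pos":[-0.02,0,1.29],"twist":0}
    - {"grip":0.8,"delta_pos":[0.08,0,1.29],"twist":0}
    - {"grip":0.8,"delta_pos":[0.18,0,1.28],"twist":0}
    - {"grip":0.8,"delta_pos":[0.28,0,1.26],"twist":0}

```text
t: 10.95
ee_pos: [715.6, 89.6, 302.1]
eef_rot: [0.704, 0.068, 0.704, -0.068]
wrist_force: [0.1, 2.8, 3.3]
finger_gap: 0.126
```

step_arm:
  steps:
    - {"grip":0.8,"delta_pos":[0.28,0,0.94],"twist":0}
    - {"grip":0.8,"delta_pos":[0,0,0],"twist":0}

```text
t: 11.2
ee_pos: [724.7, 87.8, 299.1]
eef_rot: [0.704, 0.068, 0.704, -0.068]
wrist_force: [0.1, 2.2, -0.5]
finger_gap: 0.121
```

```bash
python3 - <<'E'
from h import *
need([0,0,0])
o,p,M=st(); c,s=np.cos(Q[2]),np.sin(Q[2]); d=p-np.array([*Q[:2],0]); print(c*d[0]+s*d[1],-s*d[0]+c*d[1])
a=cams.snapshot("scene"); cv2.imwrite("pics/s6.png",cv2.resize(a[100:280,250:480],None,fx=3.3,fy=3.3,interpolation=cv2.INTER_CUBIC))
E
```

```text
t 11.2 pos [724.7  87.8 299.1] head -0.1923 F [ 0.1  2.2 -0.5] gap 0.121
delta cm [ 29.92 -22.46 -69.45] norm 78.89
105.37961649054962 59.39751233957228
```

View pics/s6.png

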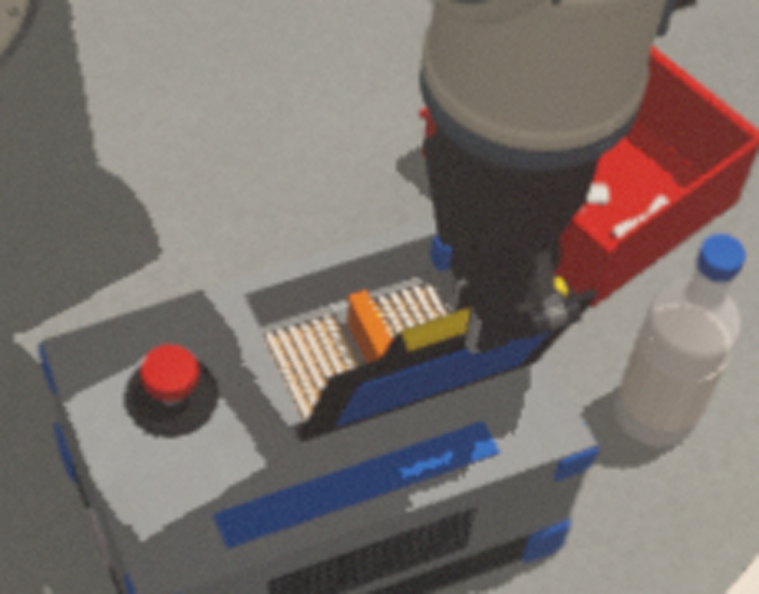

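Flap is up past vertical, orange rib visible in the well (crop (365,325)). Release and lift off.

step_arm:
  steps:
    - {"grip":5.0,"delta_pos":[0,0,0],"twist":0}
    - {"grip":5.0,"delta_pos":[0,0,0],"twist":0}
    - {"grip":5.0,"delta_pos":[0,0,0],"twist":0}
    - {"grip":5.0,"delta_pos":[0,0,0.3],"twist":0}
    - {"grip":5.0,"delta_pos":[-1,0,0.3],"twist":0}
    - {"grip":5.0,"delta_pos":[-2,0,0],"twist":0}
    - {"grip":5.0,"delta_pos":[-2,0,0],"twist":0}
    - {"grip":5.0,"delta_pos":[-2,0,0],"twist":0}

```text
t: 12.25
ee_pos: [730.2, 86.9, 371.1]
eef_rot: [0.704, 0.068, 0.704, -0.068]
wrist_force: [0.9, -0.1, 0.1]
finger_gap: 0.583
```

```bash
python3 - <<'E'
from h import *
need(T(Q,[-6.5,60,370])[0])
print(T(Q,[-6.5,60,370])[0])
a=cams.snapshot("scene"); cv2.imwrite("pics/s7.png",cv2.resize(a[100:280,250:480],None,fx=3.3,fy=3.3,interpolation=cv2.INTER_CUBIC))
E
```

```text
t 12.25 pos [730.2  86.9 371.1] head -0.1921 F [ 0.9 -0.1  0.1] gap 0.583
delta cm [  0.11   0.04 -11.75] norm 11.75
[614.96872232 109.6803465  370.        ]
```

View pics/s7.png

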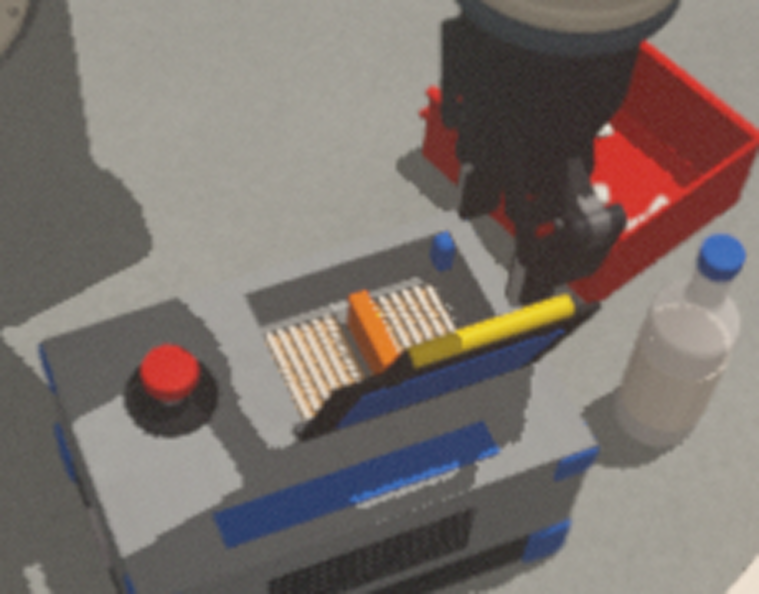

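step_arm:
  steps:
    - {"grip":5.0,"delta_pos":[0,0,-5.9],"twist":0}
    - {"grip":5.0,"delta_pos":[0,0,-5.85],"twist":0}
    - {"grip":5.0,"delta_pos":[0,0,0],"twist":-0.1745}
    - {"grip":5.0,"delta_pos":[0,0,0],"twist":-0.1745}
    - {"grip":5.0,"delta_pos":[0,0,0],"twist":-0.1745}
    - {"grip":5.0,"delta_pos":[0,0,0],"twist":-0.1745}
    - {"grip":5.0,"delta_pos":[0,0,0],"twist":-0.1745}
    - {"grip":5.0,"delta_pos":[0,0,0],"twist":-0.1745}
    - {"grip":5.0,"delta_pos":[0,0,0],"twist":-0.1745}
    - {"grip":5.0,"delta_pos":[0,0,0],"twist":-0.1745}
    - {"grip":5.0,"delta_pos":[0,0,0],"twist":-0.1745}
    - {"grip":5.0,"delta_pos":[0,0,0],"twist":0}

```text
t: 13.8
ee_pos: [614.8, 109.3, 369.8]
eef_rot: [0.546, -0.45, 0.546, 0.449]
wrist_force: [-0.8, -0.1, -0.2]
finger_gap: 0.584
```

```bash
python3 - <<'E'
from h import *
need(T(Q,[-6.5,60,370])[0])
for n in("scene","top"):
    a=cams.snapshot(n); u,v=proj(n,T(Q,[-6.5,60,148])[0])[0].astype(int); print(n,u,v)
    cv2.imwrite(f"pics/{n}8.png",cv2.resize(a[v-65:v+65,u-75:u+75],None,fx=4,fy=4,interpolation=cv2.INTER_CUBIC))
    print(proj(n,T(Q,[[-36.5,60,148],[23.5,60,148]])).round(1), 'crop', ((proj(n,T(Q,[[-36.5,60,148],[23.5,60,148]]))-[u-75,v-65])*4).round())
E
```

```text
t 13.8 pos [614.8 109.3 369.8] head 1.3776 F [-0.8 -0.1 -0.2] gap 0.584
delta cm [-0.02 -0.01  0.04] norm 0.04
scene 364 198
[[358.6 188.1]
 [369.7 209.6]] crop [[278. 220.]
 [323. 306.]]
top 263 233
[[261.4 244.3]
 [266.4 222. ]] crop [[294. 305.]
 [314. 216.]]
```

View pics/scene8.png

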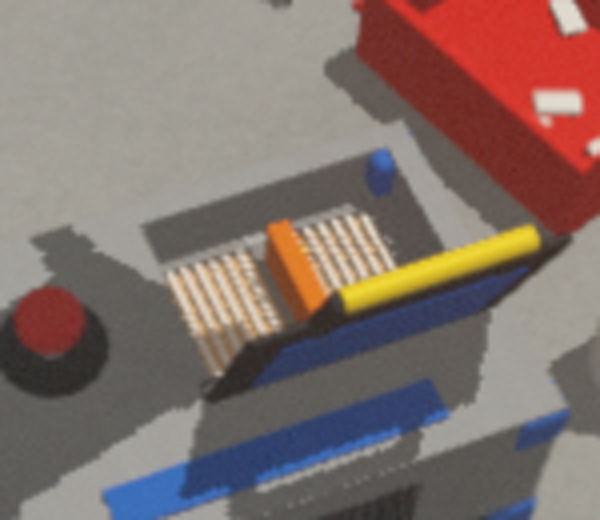

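View pics/top8.png

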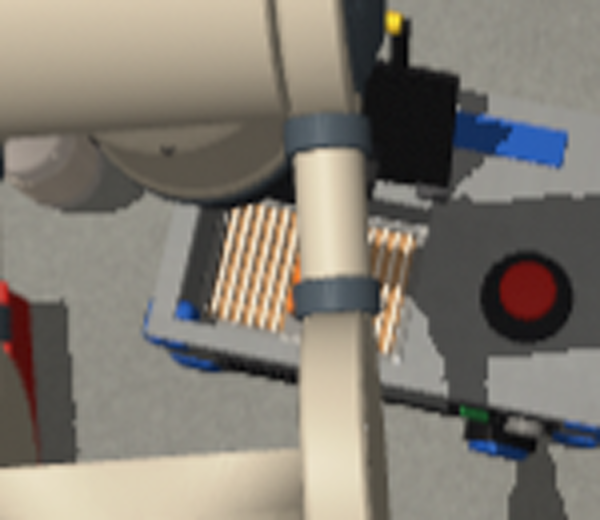

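```bash
python3 - <<'E'
from h import *
uvs=crop([381,160],4,(364-75,198-65)); uvt=crop([187,306],4,(263-75,233-65))
f=lambda q:np.concatenate([(proj("scene",q)[0]-uvs),proj("top",q)[0]-uvt])
r=least_squares(f,[560,180,140]); d=r.x-[*Q[:2],0]; c,s=np.cos(Q[2]),np.sin(Q[2]); print(r.x,r.fun,c*d[0]+s*d[1],-s*d[0]+c*d[1])
E
```

```text
[584.23048067 183.83467462 154.60434745] [ 0.05186566 -0.0105762   0.05346623  0.02914821] -50.790260210867956 126.94831386102472
```

```bash
python3 - <<'E'
from h import *
ims=[]
for n in("scene","top"):
    a=cams.snapshot(n); u,v=proj(n,T(Q,[-40,100,150])[0])[0].astype(int)
    ims.append(cv2.resize(a[v-25:v+25,u-33:u+33],None,fx=6,fy=6,interpolation=cv2.INTER_LANCZOS4))
cv2.imwrite("pics/peg.png",np.hstack(ims))
E
```

```text
(no output)
```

View pics/peg.png

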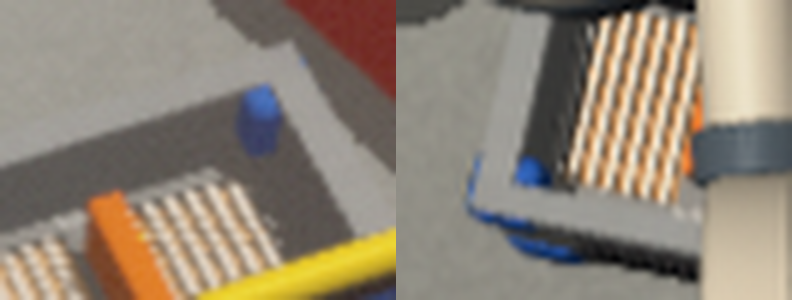

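Rib sits exactly where predicted; there's also a blue corner bumper poking into the well's front-left corner near the cassette, to be watched when lifting. Descending.

step_arm:
  steps:
    - {"grip":5.0,"delta_pos":[4,0,0],"twist":0}
    - {"grip":5.0,"delta_pos":[5,0,0],"twist":0}
    - {"grip":5.0,"delta_pos":[5,0,0],"twist":0}
    - {"grip":5.0,"delta_pos":[4,0,0],"twist":0}
    - {"grip":5.0,"delta_pos":[2,0,0],"twist":0}
    - {"grip":5.0,"delta_pos":[0,0,0],"twist":0}
    - {"grip":5.0,"delta_pos":[0,0,0],"twist":0}

```text
t: 14.88
ee_pos: [615.3, 109.4, 170.8]
eef_rot: [0.546, -0.45, 0.545, 0.449]
wrist_force: [0.9, 0.2, -0.4]
finger_gap: 0.582
```

```bash
python3 - <<'E'
from h import *
need(T(Q,[-6.5,60,124])[0])
a=cams.snapshot("scene"); cv2.imwrite("pics/s9.png",cv2.resize(a[100:280,250:480],None,fx=3.3,fy=3.3,interpolation=cv2.INTER_CUBIC))
E
```

```text
t 14.88 pos [615.3 109.4 170.8] head 1.3777 F [ 0.9  0.2 -0.4] gap 0.582
delta cm [4.68 0.04 0.01] norm 4.68
```

View pics/s9.png

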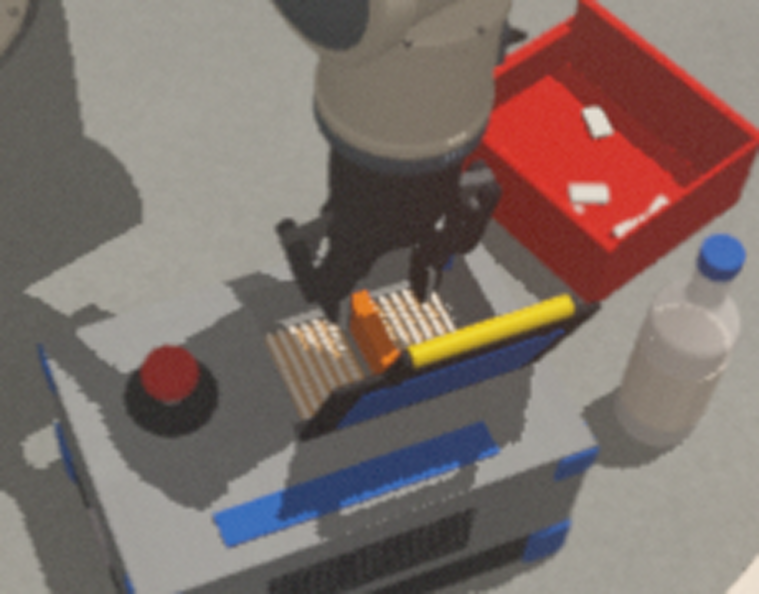

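step_arm:
  steps:
    - {"grip":5.0,"delta_pos":[1.5,0,0],"twist":0}
    - {"grip":5.0,"delta_pos":[1.2,0,0],"twist":0}
    - {"grip":5.0,"delta_pos":[1.0,0,0],"twist":0}
    - {"grip":5.0,"delta_pos":[0.9,0,0],"twist":0}
    - {"grip":5.0,"delta_pos":[0,0,0],"twist":0}

```text
t: 15.55
ee_pos: [614.3, 109.3, 122.8]
eef_rot: [0.545, -0.449, 0.546, 0.45]
wrist_force: [0.6, -0.6, 0.4]
finger_gap: 0.586
```

step_arm:
  steps:
    - {"grip":0.8,"delta_pos":[0,0,0],"twist":0}
    - {"grip":0.8,"delta_pos":[0,0,0],"twist":0}
    - {"grip":0.8,"delta_pos":[0,0,0],"twist":0}
    - {"grip":0.8,"delta_pos":[0,0,0],"twist":0}
    - {"grip":0.8,"delta_pos":[0,0,0],"twist":0}
    - {"grip":0.8,"delta_pos":[0,0,0],"twist":0}
    - {"grip":0.8,"delta_pos":[0,0,0],"twist":0}
  grip_force: 60

```text
t: 16.42
ee_pos: [615.0, 109.4, 124.2]
eef_rot: [0.546, -0.45, 0.545, 0.449]
wrist_force: [-0.9, 1.3, 6.5]
finger_gap: 0.152
```

```bash
python3 - <<'E'
from h import *
need(T(Q,[-6.5,60,124])[0])
a=cams.snapshot("scene"); cv2.imwrite("pics/s10.png",cv2.resize(a[100:280,250:480],None,fx=3.3,fy=3.3,interpolation=cv2.INTER_CUBIC))
E
```

```text
t 16.43 pos [615.  109.4 124.2] head 1.3785 F [-0.9  1.3  6.5] gap 0.152
delta cm [0.02 0.01 0.02] norm 0.04
```

View pics/s10.png

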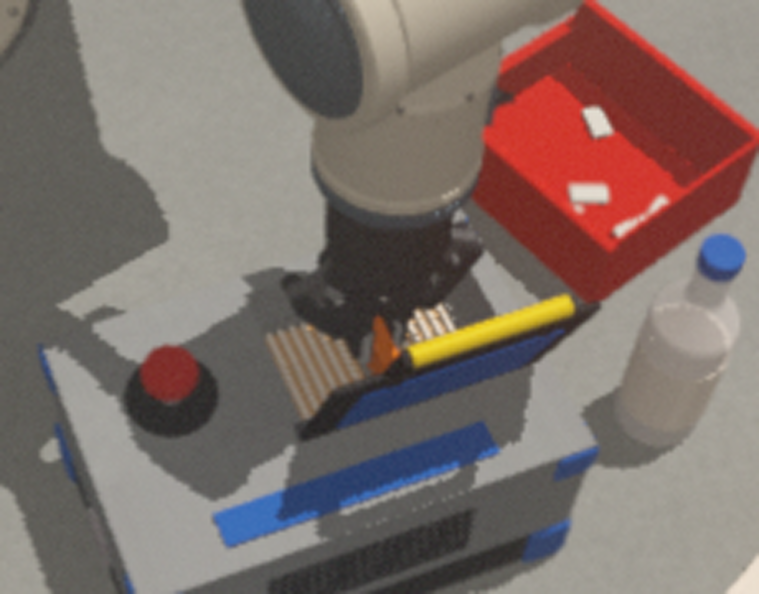

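step_arm:
  steps:
    - {"grip":0.8,"delta_pos":[-0.4,0,0],"twist":0}
    - {"grip":0.8,"delta_pos":[-0.4,-0.15,-0.15],"twist":0}
    - {"grip":0.8,"delta_pos":[0,0,0],"twist":0}
    - {"grip":0.8,"delta_pos":[0,0,0],"twist":0}

```text
t: 16.98
ee_pos: [615.8, 107.6, 131.6]
eef_rot: [0.546, -0.45, 0.546, 0.45]
wrist_force: [-0.4, -0.0, -2.7]
finger_gap: 0.146
```

step_arm:
  steps:
    - {"grip":0.8,"delta_pos":[-0.4,0,0],"twist":0}
    - {"grip":0.8,"delta_pos":[-0.4,0,0],"twist":0}
    - {"grip":0.8,"delta_pos":[0,0,0],"twist":0}

```text
t: 17.35
ee_pos: [616.1, 107.6, 140.1]
eef_rot: [0.546, -0.45, 0.545, 0.45]
wrist_force: [0.3, 0.1, -2.3]
finger_gap: 0.148
```

step_arm:
  steps:
    - {"grip":0.8,"delta_pos":[-0.4,0,0],"twist":0}
    - {"grip":0.8,"delta_pos":[-0.4,0,0],"twist":0}
    - {"grip":0.8,"delta_pos":[0,0,0],"twist":0}

```text
t: 17.73
ee_pos: [616.1, 107.7, 148.1]
eef_rot: [0.546, -0.45, 0.545, 0.45]
wrist_force: [-0.2, -0.4, -2.4]
finger_gap: 0.151
```

Free weight about 2.4 N, no jamming. Continue up, with force checks.

step_arm:
  steps:
    - {"grip":0.8,"delta_pos":[-0.5,0,0],"twist":0}
    - {"grip":0.8,"delta_pos":[-0.5,0,0],"twist":0}
    - {"grip":0.8,"delta_pos":[-0.5,0,0],"twist":0}
    - {"grip":0.8,"delta_pos":[0,0,0],"twist":0}

```text
t: 18.23
ee_pos: [616.1, 107.7, 163.2]
eef_rot: [0.546, -0.45, 0.545, 0.45]
wrist_force: [0.3, -0.6, -2.7]
finger_gap: 0.153
```

step_arm:
  steps:
    - {"grip":0.8,"delta_pos":[-0.6,0,0],"twist":0}
    - {"grip":0.8,"delta_pos":[-0.6,0,0],"twist":0}
    - {"grip":0.8,"delta_pos":[-0.6,0,0],"twist":0}
    - {"grip":0.8,"delta_pos":[0,0,0],"twist":0}

```text
t: 18.73
ee_pos: [616.1, 107.7, 181.3]
eef_rot: [0.546, -0.45, 0.545, 0.449]
wrist_force: [-0.2, 0.0, -2.6]
finger_gap: 0.151
```

step_arm:
  steps:
    - {"grip":0.8,"delta_pos":[-1,0,0],"twist":0}
    - {"grip":0.8,"delta_pos":[-1,0,0],"twist":0}
    - {"grip":0.8,"delta_pos":[-1,0,0],"twist":0}
    - {"grip":0.8,"delta_pos":[-1,0,0],"twist":0}
    - {"grip":0.8,"delta_pos":[0,0,0],"twist":0}

```text
t: 19.35
ee_pos: [616.3, 107.7, 221.7]
eef_rot: [0.546, -0.45, 0.545, 0.449]
wrist_force: [0.5, -0.1, -2.5]
finger_gap: 0.147
```

```bash
python3 - <<'E'
from h import *
need([503,399,290])
a=cams.snapshot("scene"); cv2.imwrite("pics/s11.png",cv2.resize(a[100:280,250:480],None,fx=3.3,fy=3.3,interpolation=cv2.INTER_CUBIC))
E
```

```text
t 19.35 pos [616.3 107.7 221.7] head 1.3785 F [ 0.5 -0.1 -2.5] gap 0.147
delta cm [-6.85 16.67 26.43] norm 31.99
```

View pics/s11.png

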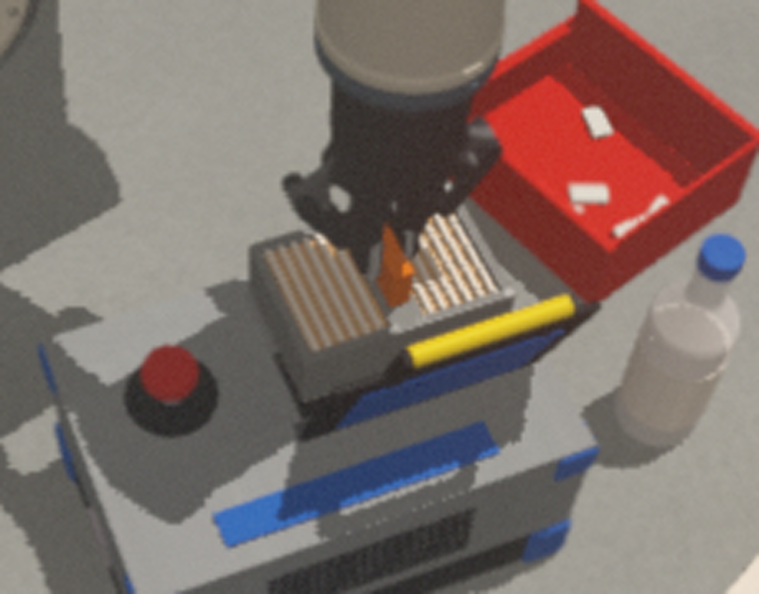

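step_arm:
  steps:
    - {"grip":0.8,"delta_pos":[-2,0,0],"twist":0}
    - {"grip":0.8,"delta_pos":[-3,0,0],"twist":0}
    - {"grip":0.8,"delta_pos":[-1.5,0.6,1.0],"twist":0}
    - {"grip":0.8,"delta_pos":[0,1.3,2.0],"twist":0}
    - {"grip":0.8,"delta_pos":[0,2.0,3.1],"twist":0}
    - {"grip":0.8,"delta_pos":[0,2.3,3.7],"twist":0}
    - {"grip":0.8,"delta_pos":[0,2.3,3.7],"twist":0}
    - {"grip":0.8,"delta_pos":[0,2.3,3.7],"twist":0}
    - {"grip":0.8,"delta_pos":[0,2.3,3.7],"twist":0}
    - {"grip":0.8,"delta_pos":[0,2.0,3.1],"twist":0}
    - {"grip":0.8,"delta_pos":[0,1.3,2.0],"twist":0}
    - {"grip":0.8,"delta_pos":[0,0.2,0.4],"twist":0}

```text
t: 20.9
ee_pos: [501.9, 399.9, 284.8]
eef_rot: [0.545, -0.45, 0.546, 0.45]
wrist_force: [0.6, -1.0, -2.4]
finger_gap: 0.153
```

step_arm:
  steps:
    - {"grip":0.8,"delta_pos":[0,0,0],"twist":-0.06}
    - {"grip":0.8,"delta_pos":[0,0,0],"twist":-0.06}
    - {"grip":0.8,"delta_pos":[0,0,0],"twist":-0.06}
    - {"grip":0.8,"delta_pos":[0,0,0],"twist":-0.06}
    - {"grip":0.8,"delta_pos":[0,0,0],"twist":-0.07}
    - {"grip":0.8,"delta_pos":[0,0,0],"twist":0}

```text
t: 21.65
ee_pos: [503.5, 397.8, 285.3]
eef_rot: [-0.47, 0.528, -0.47, -0.528]
wrist_force: [0.0, -1.0, -2.2]
finger_gap: 0.151
```

```bash
python3 - <<'E'
from h import *
need([503,399,205])
for n in("scene","top"): cv2.imwrite(f"pics/{n}12.png",cams.snapshot(n))
E
```

```text
t 21.65 pos [503.5 397.8 285.3] head 1.6874 F [ 0.  -1.  -2.2] gap 0.151
delta cm [8.03 0.03 0.13] norm 8.03
```

View pics/scene12.png

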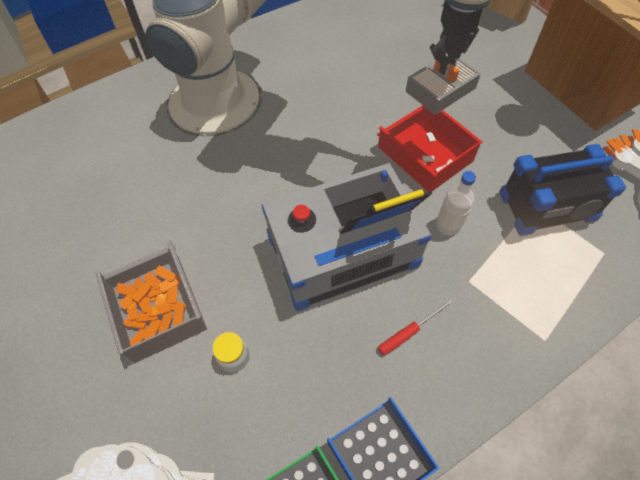

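View pics/top12.png

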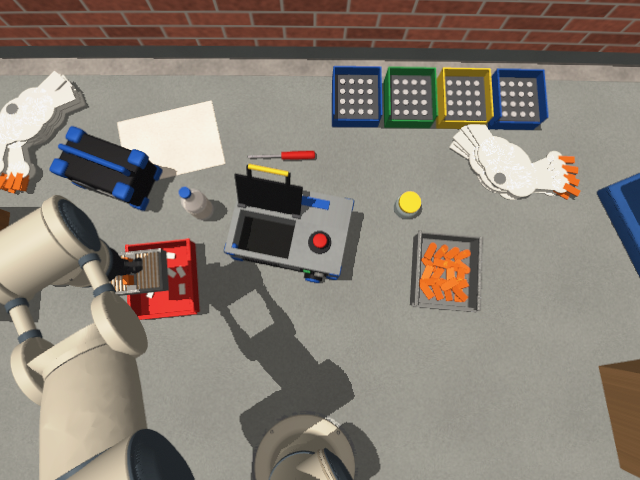

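Flap stays open (bar around (268,170) in the top view), well is empty, everything else untouched, and the cassette hangs level above the bin. Lowering to a modest height and settling.

step_arm:
  steps:
    - {"grip":0.8,"delta_pos":[1,0,0.1],"twist":0}
    - {"grip":0.8,"delta_pos":[2,0,0],"twist":0}
    - {"grip":0.8,"delta_pos":[2,0,0],"twist":0}
    - {"grip":0.8,"delta_pos":[1.5,0,0],"twist":0}
    - {"grip":0.8,"delta_pos":[1,0,0],"twist":0}
    - {"grip":0.8,"delta_pos":[0.4,0,0],"twist":0}
    - {"grip":0.8,"delta_pos":[0,0,0],"twist":0}
    - {"grip":0.8,"delta_pos":[0,0,0],"twist":0}
    - {"grip":0.8,"delta_pos":[0,0,0],"twist":0}
    - {"grip":0.8,"delta_pos":[0,0,0],"twist":0}

```text
t: 23.0
ee_pos: [503.3, 399.5, 206.9]
eef_rot: [-0.47, 0.529, -0.47, -0.529]
wrist_force: [0.5, -0.3, -2.6]
finger_gap: 0.151
```

```bash
python3 - <<'E'
from h import *
need([503,399,205])
print(np.abs(robot.get_obs()['dq']).max())
ims=[]
for n,o in(("scene",(350,30)),("top",(80,170))):
    a=cams.snapshot(n); ims.append(cv2.resize(a[o[1]:o[1]+170,o[0]:o[0]+150],None,fx=2.6,fy=2.6,interpolation=cv2.INTER_CUBIC))
cv2.imwrite("pics/f13.png",np.hstack(ims))
B=[503,399.,.118]; p=np.array(B)
print(proj("scene",T(B,[[47.5,70,158],[47.5,-70,158],[-47.5,-70,158],[-47.5,70,158],[47.5,-70,153],[0,0,0]])+[0,0,39]*np.array([[1],[1],[1],[1],[0],[0]])).round()-[350,30])
E
```

```text
t 23.0 pos [503.3 399.5 206.9] head 1.6885 F [ 0.5 -0.3 -2.6] gap 0.151
delta cm [ 0.19  0.04 -0.05] norm 0.2
0.002542099082133328
[[123.  69.]
 [ 83.  96.]
 [ 54.  72.]
 [ 94.  47.]
 [ 79. 108.]
 [ 75. 124.]]
```

View pics/f13.png

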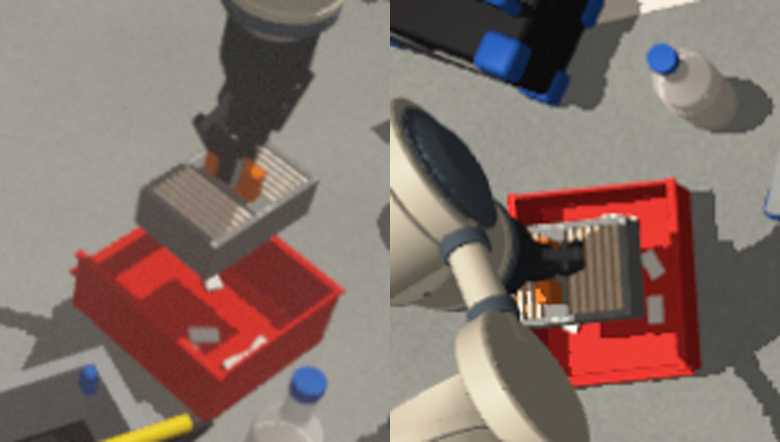

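The cassette's visible frame corners, such as (318,182) and (138,190) in the scene crop, match a level cassette centred over the bin. It hangs well above the rim, and the arm is still.

```bash
python3 -c "
from bench import robot; print(robot.sign_off())"
```

```text
the job is handed in; nothing more can be done
None
```

I did the steps in the order asked and handed in at about 23 s. The sign-off gave no verdict.

- **Plunger:** I pushed it down with the flap shut until it hit its stop (tip at 177 mm, force rising to 20 N). The picture afterwards showed it back up.
- **Flap:** I swung it by the yellow bar to about 1.86 rad and let go. The later pictures show it staying open.
- **Cassette:** I gripped the orange rib with 60 N and lifted it out without jamming (about 2.5 N of weight). A blue corner bumper pokes into the well next to the cassette; the lift forces showed no contact with it.
- **Final hold:** The TCP is at (503, 399.5, 207) mm, within 1 mm of the measured bin middle. The cassette is level in the pictures, and its underside is about 155 mm up, roughly 75 mm above the rim. The arm is still.

In the last pictures the bins, bottle and jar look unmoved. One image point of the red bin, its front right corner in the top view, disagreed by 6 pixels with the fit. The other six agreed within about 2 pixels, so I left it to the fit's outlier weighting.

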